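Hang the vial basket to dry under the lab shelf

ROBOT

A 6-joint arm with a two-finger parallel gripper is mounted at the origin on the work surface. World frame = base frame: x ahead of the robot, y to its left, z up, the work surface at z = 0. Lengths are in m, angles in rad, forces in N, time in s.
With the tool pointing down it reaches from about 0.35 to 0.975 m from the base axis. Payload 4.9 kg.
Tool frame: the origin (TCP) lies between the finger pads, 19 mm behind the fingertips; this is the grasp point; z points along the fingers, y is the line along which they close (so a half turn about z gives the same grasp; the last joint's range is limited). The gripper opens to 85 mm and grips with 20 to 120 N. Pads are 22 mm wide; open, the fingers measure 114 mm over their backs; the gripper's body (76 mm by 85 mm) begins 54 mm behind the grasp point. The pads swing forward as they close: fully open they stand 13 mm farther back than shut.
Start: joints at [1.057, 0.053, 1.613, -0, 1.476, -0.119], TCP at [0.24, 0.577, 0.25] pointing down, gripper open.
Joint ranges: [-3.01, 3.01], [-1.01, 2.22], [0.06, 2.58], [-1.02, 4.17], [0.09, 2.62], [-3.14, 3.14]. Speed limits (rad/s): [2.57, 2.57, 3.14, 3.14, 3.14, 3.14].

INTERFACE

Orientations are given as a unit quaternion [w, x, y, z].
In Python, from plant import state, grab_frame, job_done, cut_out, place_of gives the robot as it stands.
- The arm moves only by the tool jog_arm, never from a script. Its argument "motion" is text: rows parted by semicolons, each of 7 numbers parted by spaces: the opening in per cent of the stroke, from 0 (shut) to 100 (fully open), then the shift along the tool's x, y, z as a fraction of full scale, then the turn, a rotation vector about the tool's x, y, z as a fraction of full scale. A call has exactly 5 rows; each row is the pose to reach, as a shift and turn from the pose commanded when the call began, along the tool's axes at that moment; what a row does not reach only later rows make up. Full scale, the value 1, is 50 cm for a shift and 1.5 rad for a turn. A row lasts 1/8 s, in which the tool goes at most 62.5 mm and 10.7 degrees, less where a joint would pass 70% of its speed; a pose out of reach is approached as far as the arm can. A call with a number of a shift or a turn outside -1 to 1 is refused whole. A call with a gripper value outside its range is refused whole. The fingers move at their own pace and stop on an object; the grip force is fixed at half the most. Time passes only in rows, so rows that repeat a pose let the fingers close, or fill a call up. It gives the time, the measured TCP pose, the force, the opening and the grip force at its end, in the units of the state.
- state(): the state, without advancing time (a new reading comes with each control period).
- grab_frame(name): name is "side" or "top"; returns a dict with "color" (480x640x3 uint8, red, green, blue), "range_z" (480x640 float32, m along the optical axis (not along the pixel's ray), 0 where there is no reading), "intrinsics" (3x3 intrinsics, pixels), "k1" (the pictures are not rectified: a ray, as slopes to the right and down, at radius r is drawn at 1 + k1 r^2 times it, then the intrinsics apply), "world_from_camera" (4x4, takes a point from camera to world coordinates). Camera axes: x right, y up, looking along -z (the intrinsics and any distortion apply to the point x, -y, -z); pixel columns grow to the right and rows downward; lengths in m; the calibration is good to about 2 mm. A picture is of the moment at which its call begins.
- job_done(): hands the job in; it is judged then, once.
Trained networks look in the newest picture that a camera, given by its name, has taken for a name from the list of things; names that differ only in an ending like _2 or _b are one class to them, and where a whole thing is asked for, a point or a joint stands for the part that bears it (a point fixed in the world has none). Each returns a list of dicts, best first, with "p" (0 to 1); they miss things now and then, are a little off and sometimes report something else, mostly with a low value. They report only what shows in the picture. A call takes as long as a camera call. They do not tell look-alikes from the thing itself.
- cut_out(camera, thing): "pixels" (480x640 bool, what is visible of it).
- place_of(camera, thing): "at" ([x, y, z] in m, in world coordinates, good to about 4 mm: a listed point, or the origin of a listed thing).
The state is a dict: "time": time; "joint_pos": joint angles; "joint_vel": joint speeds; "joint_efforts": joint torques, N m; "tool_pos": TCP position; "tool_rot": TCP orientation; "contact_force": force on the tool from outside, world axes, zero at the start; "ft_torque": the same for the moment, N m; "gripper_width": opening from 0.0 (shut) to 1.0 (fully open); "grasp_force": force on a finger pad.
Only numpy, scipy, OpenCV 4.12 (cv2) and the standard library are available. Lean on these libraries where they do the work, as an engineer would, in place of code of your own. Each camera call takes 0.05 s, during which the arm holds its last target. There are 200 camera calls.

TASK

Lift the wire basket of washed vials by its overhead handle bar and hang it by the middle of that bar on the steel hook under the red acrylic shelf. The hook's height has been adjusted and is not known exactly, so feel for it: lower the bar gently into the hook's hollow until the hook carries it, then let go. Keep the basket upright all the way so that no vial falls out, and do not shift the shelf's neighbours on the bench.

Things in the scene. Friction and masses are not known exactly. Their poses are not given: they have to be found in the camera images.
- basket: Open steel wire basket with six capped vials, 90 (its x) x 130 (its y) x 70 mm high, 0.26 to 0.49 kg. Origin: centre of its underside, z up. A rigid handle rises from the middle of its two short sides: upright legs at y = -63 and +63 mm joined by a straight level round bar, 10 mm thick, along y, its axis 150 mm above the underside. Same either way round.
- handle (a point): Middle of the basket's handle bar, on its axis (axes as the basket's). The hook must carry the bar here, so grip the bar to one side, e.g. 35 mm from the middle. Free height between bar and basket rim: 75 mm.
- stand: Fixed bench shelf with the hook beneath. Origin on the bench straight below the hook's seat; x points from the open front (robot side) to the back, y left, z up. Two dark posts 20 mm square at x = 150, y = -150 and +150 mm on a grey base plate 12 mm high, x = 80 to 240 mm, carry the red acrylic board.
- reagent: Bystander: capped glass bottle, 72 mm in diameter, 150 mm high; origin at the centre of its underside.
- beaker: Bystander: open glass beaker, 70 mm in diameter, 85 mm high; origin at the centre of its underside.
- rack: Bystander: white tube rack block, 90 by 130 by 45 mm; origin at the centre of its underside.
- board_edge (a point): Middle of the board's lower front edge, 10 mm in front of the hook's seat, 400 mm above the bench (axes as the stand's). See-through red board, 340 mm wide (y), 200 mm deep to the back, small stock on top. A tool pointing straight down does not fit at the seat; one leaning back to the robot by 35 to 50 degrees does, if opened only about half to let go.
- hook_foot (a point): Point on the bench straight below the hook's front tip, 32 mm in front of the seat. The hook is a bent 8 mm steel rod in the stand's plane y = 0: stem at x = 32 mm through the board, its foot 14 mm above the seat, seat at x = 0, tip at x = -32 mm, 16 mm above the seat. A bar lying in the seat has its axis 224 to 254 mm above the bench: set somewhere in that range, locked, not reported.
There are look-alikes about, which are no part of the job. There is more than one size of the basket; the one meant has the size given above.

How it is judged:
By the outcome, as a careful person would: the job done as asked, in the order asked, and still so for the second after the job is handed in, with the robot touching nothing.
It also fails if it takes over 58 s, if anything falls off the work surface, if the arm or the gripper's body presses on something with over 40 N, if the wrist force passes 120 N, or if a joint passes its speed limit or range.

## Working session

There is one attempt and no reset: what is moved stays moved. The work goes in short steps, Python scripts to look and compute and a tool call to move; the robot and the scene stay as the last step left them, time stands still between calls to the robot, and variables do not carry over. Pictures are saved under pics/ and viewed, at most 10 in all, crops included, and the job is handed in when it is done.

Besides the shell and the picture viewer there is one more tool, called after "Call:" as a command line: name --argument value ..., lists and objects as JSON in quotes. jog_arm: Moves the arm, as the interface text tells. Shift numbers are shares of 50 cm and turn numbers shares of 1.5 rad, none past 1 either way. Its arguments: {"type":"object","properties":{"motion":{"type":"string"}},"required":["motion"]}

```bash
ls; mkdir -p pics; cat > h.py <<'E'
import numpy as np,cv2
from plant import *
def px2w(f,u,v,d=None):
    K=f["intrinsics"];u=np.atleast_1d(u).astype(float);v=np.atleast_1d(v).astype(float)
    if d is None:d=f["range_z"][v.astype(int),u.astype(int)]
    p=cv2.undistortPoints(np.stack([u,v],1)[:,None],K,np.array([f["k1"],0,0,0.]))[:,0]
    P=np.stack([p[:,0]*d,-p[:,1]*d,-d,np.ones_like(p[:,0])*1.],1)
    return (P@f["world_from_camera"].T)[:,:3]
def w2px(f,P):
    P=np.atleast_2d(P);C=np.c_[P,np.ones(len(P))]@np.linalg.inv(f["world_from_camera"]).T
    q=C[:,:3]*[1,-1,-1]
    return cv2.projectPoints(q,np.zeros(3),np.zeros(3),f["intrinsics"],np.array([f["k1"],0,0,0.]))[0][:,0]
E
python3 - <<'E'
from h import *
np.set_printoptions(precision=3,suppress=True)
fs=[]
for c in("side","top"):
    f=grab_frame(c);cv2.imwrite(f"pics/{c}0.png",f["color"][:,:,::-1]);fs.append(f)
    print(c,f["world_from_camera"],f["k1"],f["intrinsics"][0,0])
    for t in("basket","handle","stand","reagent","beaker","rack","board_edge","hook_foot"):
        for r in place_of(c,t):print(t,np.array(r["at"]),round(r["p"],2),w2px(f,r["at"])[0].round())
print(state())
E
```

```text
pics
side [[ 0.772  0.486 -0.409 -0.018]
 [-0.635  0.574 -0.517 -0.676]
 [-0.017  0.659  0.752  1.212]
 [ 0.     0.     0.     1.   ]] -0.09694845987210693 474.12466417381654
basket [0.507 0.292 0.001] 0.92 [260. 239.]
basket [ 0.307  0.179 -0.004] 0.79 [229. 291.]
handle [0.304 0.178 0.198] 0.7 [218. 251.]
handle [0.51  0.287 0.148] 0.65 [257. 209.]
handle [ 0.485 -0.267  0.004] 0.32 [368. 355.]
reagent [ 0.485 -0.267  0.003] 0.76 [368. 355.]
beaker [ 0.674 -0.408  0.003] 0.82 [451. 351.]
rack [ 0.7    0.394 -0.004] 0.59 [287. 199.]
rack [ 0.674 -0.409  0.002] 0.32 [451. 351.]
board_edge [0.646 0.05  0.397] 0.92 [340. 167.]
board_edge [0.506 0.291 0.   ] 0.62 [260. 240.]
board_edge [ 0.486 -0.263  0.003] 0.28 [368. 354.]
top [[ 0.02   0.995 -0.094  0.345]
 [-1.     0.02   0.005  0.006]
 [ 0.007  0.094  0.996  1.874]
 [ 0.     0.     0.     1.   ]] -0.01459428093598723 576.5728037200757
basket [ 0.307  0.181 -0.001] 0.79 [264. 309.]
basket [0.508 0.293 0.003] 0.62 [231. 247.]
handle [0.307 0.175 0.202] 0.81 [259. 311.]
handle [0.513 0.289 0.151] 0.77 [225. 241.]
stand [ 0.507  0.293 -0.001] 0.71 [231. 247.]
reagent [ 0.486 -0.269 -0.002] 0.56 [404. 257.]
beaker [ 0.67  -0.407 -0.002] 0.8 [446. 202.]
rack [0.701 0.393 0.003] 0.72 [203. 188.]
rack [0.646 0.048 0.401] 0.5 [305. 182.]
board_edge [0.647 0.048 0.402] 0.68 [305. 182.]
{'time': 0.9, 'joint_pos': array([ 1.057,  0.053,  1.613,  0.   ,  1.476, -0.119]), 'joint_vel': array([ 0.   , -0.001, -0.   ,  0.001,  0.001, -0.   ]), 'joint_efforts': array([ -0.   , -39.368, -37.047,  -0.   ,   0.001,   0.   ]), 'tool_pos': array([0.24 , 0.577, 0.25 ]), 'tool_rot': array([-0.   ,  0.196,  0.981,  0.   ]), 'contact_force': array([1.145, 0.612, 0.467]), 'ft_torque': array([-0.087, -0.004,  0.039]), 'grasp_force': 0.0, 'gripper_width': 1.0016617037898854}
```

View pictures.

View pics/side0.png

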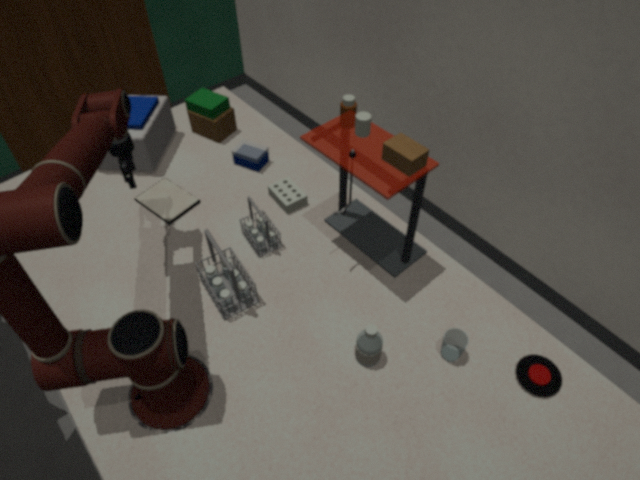

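View pics/top0.png

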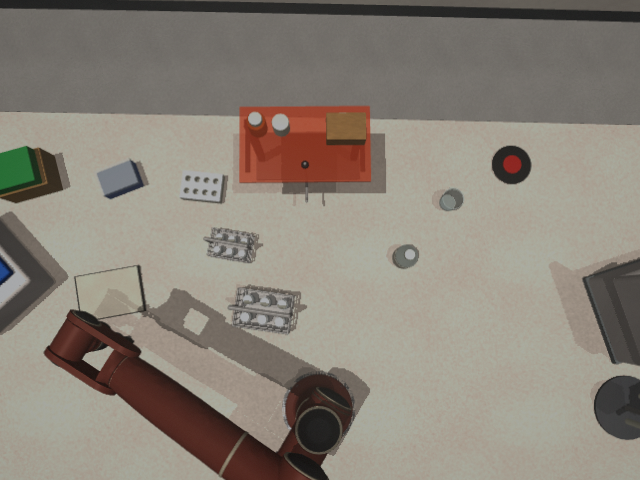

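```bash
python3 - <<'E'
from h import *
np.set_printoptions(precision=4,suppress=True)
V,U=np.mgrid[0:480,0:640]
for c in("side","top"):
    f=grab_frame(c);W=px2w(f,U.ravel(),V.ravel()).reshape(480,640,3);ok=f["range_z"]>0
    def fit(m,n):
        P=W[m&ok]
        if len(P)<5:print(n,len(P));return
        m0=np.median(P,0);d=np.linalg.svd(P[:,:2]-P[:,:2].mean(0),full_matrices=False)[2][0]
        s=(P[:,:2]-P[:,:2].mean(0))@d
        print(c,n,len(P),P.mean(0),"dir",d,np.degrees(np.arctan2(-d[0],d[1])),"ext",s.min(),s.max(),"z",P[:,2].min(),P[:,2].max())
        print("  mid ext",P[:,:2].mean(0)+d*(s.min()+s.max())/2)
    near=np.hypot(W[...,0]-.51,W[...,1]-.29)<.1
    fit(near&(W[...,2]>.135)&(W[...,2]<.17),"bar")
    fit(near&(W[...,2]>.05)&(W[...,2]<.08),"rim")
    col=f["color"].astype(int);red=(col[...,0]>120)&(col[...,1]<90)&(abs(W[...,1]-.05)<.25)&(abs(W[...,0]-.74)<.2)&(W[...,2]>.38)
    m=(red*255).astype(np.uint8);m=cv2.morphologyEx(m,cv2.MORPH_CLOSE,np.ones((9,9)))
    P=W[red&ok];print("red",len(P),P[:,2].min(),P[:,2].max() ) if len(P) else 0
    fr=[]
    for y in np.arange(-.09,.19,.02):
        s=P[(abs(P[:,1]-y)<.005)]
        if len(s):fr.append((y,s[:,0].min()))
    if fr:
        fr=np.array(fr);print("front edge slope,x at .049",np.polyfit(fr[:,1]*0+fr[:,0]-.049,fr[:,1],1),"y range",P[:,1].min(),P[:,1].max())
    # base plate
    fit((W[...,2]>.005)&(W[...,2]<.02)&(col.max(2)<110)&(W[...,0]>.68)&(W[...,0]<.95)&(abs(W[...,1]-.05)<.22),"plate")
    # hook
    hk=(W[...,2]>.18)&(W[...,2]<.37)&(abs(W[...,1]-.049)<.05)&(abs(W[...,0]-.65)<.08)
    fit(hk,"hook")
    cr=f["color"][...,::-1]
    if c=="side":a=cr[150:270,190:310];b=cr[130:250,290:410]
    else:a=cr[195:315,170:290];b=cr[120:240,245:365]
    cv2.imwrite(f"pics/{c}_crop.png",cv2.resize(np.hstack([a,b]),None,fx=3.3,fy=3.3,interpolation=cv2.INTER_CUBIC))
E
```

```text
side bar 113 [0.5071 0.284  0.1515] dir [0.1461 0.9893] -8.401475608345569 ext -0.06411517505283078 0.07305072195105389 z 0.136743761965334 0.160161804618975
  mid ext [0.5078 0.2884]
side rim 367 [0.506  0.2868 0.0615] dir [-0.1166 -0.9932] 173.30696251113147 ext -0.07034356408446461 0.06729246060281559 z 0.05009968725765135 0.07970245595764713
  mid ext [0.5061 0.2883]
red 432 0.40359260844915423 0.41262634188075376
front edge slope,x at .049 [-0.0137  0.6633] y range -0.10920878018897773 0.21384223592495788
side plate 3159 [0.8075 0.0447 0.0109] dir [-0.0108 -0.9999] 179.37892634182407 ext -0.18078489110004084 0.20879718836137717 z 0.005016026888185587 0.01988089061508047
  mid ext [0.8073 0.0307]
side hook 134 [0.6725 0.0465 0.2747] dir [-0.9992 -0.0401] 92.29820700262742 ext -0.02031960949602707 0.0524978666076438 z 0.2251015527350796 0.35292238403045717
  mid ext [0.6564 0.0458]
top bar 152 [0.5106 0.2897 0.1553] dir [0.1484 0.9889] -8.533454696075667 ext -0.06818095657755092 0.06705207217492175 z 0.1360376007556161 0.1672317813859321
  mid ext [0.5105 0.2892]
top rim 411 [0.5105 0.2896 0.0631] dir [-0.1865 -0.9825] 169.25190339192193 ext -0.06877421377531763 0.06755804645467739 z 0.050138775087543275 0.0798253580449364
  mid ext [0.5106 0.2902]
red 7706 0.3969835573230198 0.48823316688017626
front edge slope,x at .049 [-0.0315  0.6467] y range -0.12083410991510743 0.22104230820294635
top plate 149 [0.7097 0.049  0.0081] dir [ 0.0564 -0.9984] -176.76800054119695 ext -0.08148430089813266 0.16596013411000052 z 0.00503191085233512 0.017112785808698572
  mid ext [0.712  0.0069]
top hook 60 [0.6515 0.0482 0.2388] dir [-0.9997 -0.0263] 91.50896421997793 ext -0.02746729229837963 0.030912336387525444 z 0.22991806103203305 0.2577383146741794
  mid ext [0.6498 0.0482]
```

View pics/top_crop.png

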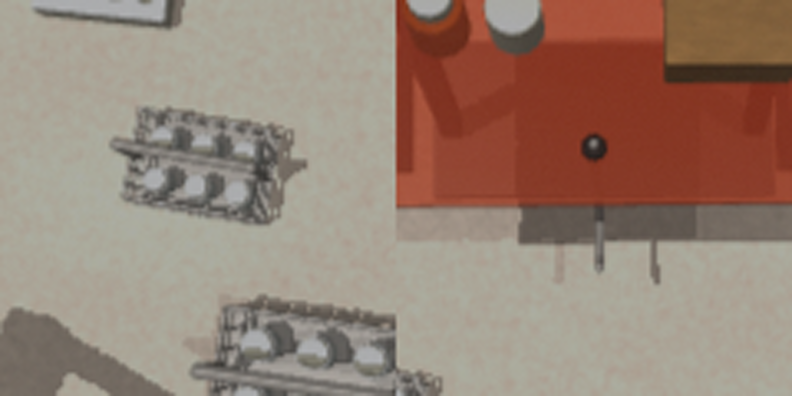

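View pics/side_crop.png

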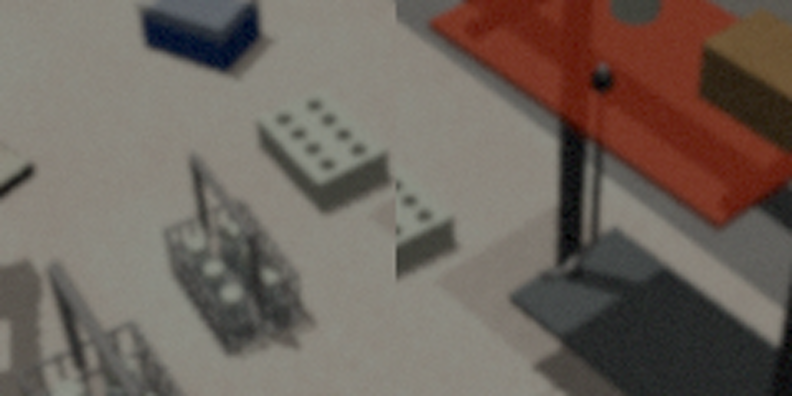

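The wanted basket is the smaller one (top px 231,247, handle z ≈ 0.150, yaw ≈ -8.5°). Its look-alike is the larger basket at top px 264,309, with its handle at z ≈ 0.20, and that one stays put. The hook shows at top px 305,195. The crops confirm the choice: one level bar over six vials, and 130 mm long.

```bash
cat >> h.py <<'E'
from scipy.spatial.transform import Rotation as R
def rq(q):return R.from_quat([q[1],q[2],q[3],q[0]])
def Rt(psi,lean):
    p,l=np.radians([psi,lean]);c,s=np.cos(l),np.sin(l);C,S=np.cos(p),np.sin(p)
    return R.from_matrix(np.array([[-S,C,0],[c*C,c*S,s],[s*C,s*S,-c]]).T)
def rel(p0,R0,p,Rn):
    return np.r_[R0.inv().apply(np.array(p)-p0)/.5,(R0.inv()*Rn).as_rotvec()/1.5].round(4)
E
python3 - <<'E'
from h import *
np.set_printoptions(precision=4,suppress=True)
s=state();p0=s["tool_pos"];R0=rq(s["tool_rot"]);Rn=Rt(-8.5,42);a=Rn.apply([0,0,1])
g=np.array([.509,.289,.150])-.035*np.array([.147,.989,0]);print(s["time"],g,a)
print(rel(p0,R0,[.38,.40,.32],Rn));print(rel(p0,R0,g-.1*a,Rn))
E
```

```text
1.0 [0.5039 0.2544 0.15  ] [ 0.6618 -0.0989 -0.7431]
[-0.3939 -0.2192 -0.1399 -0.4139 -0.3227  0.8406]
[-0.6048 -0.4254  0.0514 -0.4139 -0.3227  0.8406]
```

Call:
jog_arm --motion "100 -0.08 -0.045 -0.03 -0.05 -0.04 0.105; 100 -0.16 -0.09 -0.06 -0.1 -0.08 0.21; 100 -0.24 -0.13 -0.085 -0.155 -0.12 0.315; 100 -0.32 -0.175 -0.11 -0.205 -0.16 0.42; 100 -0.394 -0.219 -0.14 -0.26 -0.2 0.525"

```text
time: 1.62
tool_pos: [0.3809, 0.3986, 0.3207]
tool_rot: [0.18, 0.55, 0.8, 0.157]
contact_force: [0.6, 0.4, 1.2]
gripper_width: 0.996
grasp_force: 0.0
```

```bash
cat > t.py <<'E'
from h import *
import sys
np.set_printoptions(precision=4,suppress=True)
s=state();p0=s["tool_pos"];R0=rq(s["tool_rot"]);Rn=Rt(-8.5,42);a=Rn.apply([0,0,1])
g=np.array([.509,.289,.150])-.035*np.array([.147,.989,0])
print(s["time"],p0,s["joint_pos"]);print(rel(p0,R0,g-.1*a,Rn));print(rel(p0,R0,g,Rn))
E
python3 t.py
```

```text
1.625 [0.3809 0.3986 0.3207] [ 0.8147 -0.3669  1.919  -0.3224  1.2251  0.5014]
[-0.2672 -0.086   0.2086 -0.1533 -0.122   0.3112]
[-0.3124 -0.0507  0.4002 -0.1533 -0.122   0.3112]
```

Call:
jog_arm --motion "100 -0.06 -0.02 0.045 -0.045 -0.035 0.09; 100 -0.13 -0.04 0.1 -0.09 -0.07 0.18; 100 -0.2 -0.065 0.155 -0.13 -0.105 0.27; 100 -0.267 -0.086 0.208 -0.153 -0.122 0.311; 100 -0.267 -0.086 0.208 -0.153 -0.122 0.311"

```text
time: 2.25
tool_pos: [0.436, 0.2636, 0.2203]
tool_rot: [0.271, 0.707, 0.612, 0.23]
contact_force: [-0.7, 0.7, 1.0]
gripper_width: 0.998
grasp_force: 0.0
```

```bash
python3 t.py
```

```text
2.25 [0.436  0.2636 0.2203] [ 0.6402 -0.4838  2.229  -0.6246  0.9418  1.0408]
[ 0.0018  0.0076 -0.004  -0.005   0.002   0.0044]
[ 0.0024  0.0091  0.196  -0.005   0.002   0.0044]
```

Call:
jog_arm --motion "100 0 0 0.03 0 0 0; 100 0 0 0.07 0 0 0; 100 0 0 0.1 0 0 0; 100 0 0 0.1 0 0 0; 100 0 0 0.1 0 0 0"

```text
time: 2.88
tool_pos: [0.4704, 0.2615, 0.1873]
tool_rot: [0.271, 0.706, 0.612, 0.233]
contact_force: [-0.3, -0.0, 0.0]
gripper_width: 1.001
grasp_force: 0.0
```

```bash
python3 t.py; python3 - <<'E'
from h import *
f=grab_frame("side");cv2.imwrite("pics/a.png",cv2.resize(f["color"][130:290,170:380,::-1],None,fx=3.7,fy=3.7,interpolation=cv2.INTER_CUBIC))
E
```

```text
2.875 [0.4704 0.2615 0.1873] [ 0.5851 -0.3749  2.2126 -0.6483  0.8285  1.0578]
[-0.0039  0.0005 -0.0989 -0.0018 -0.0015  0.004 ]
[-0.0043  0.001   0.1011 -0.0018 -0.0015  0.004 ]
```

View pics/a.png

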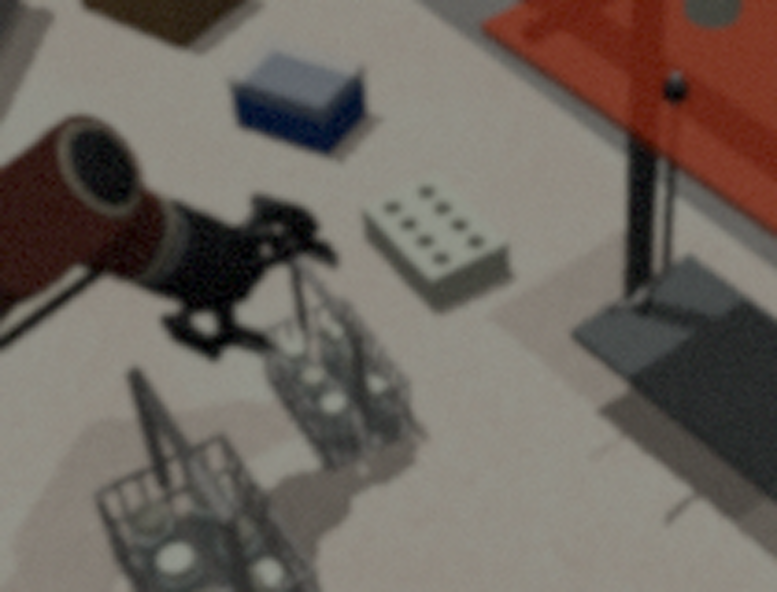

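The crop shows the open fingers straddling the bar (crop px 270,290), with the big basket clear at lower left. Going in.

Call:
jog_arm --motion "100 0 0 0.03 0 0 0; 100 -0.004 0.001 0.07 0 0 0.004; 100 -0.004 0.001 0.101 0 0 0.004; 100 -0.004 0.001 0.101 0 0 0.004; 100 -0.004 0.001 0.101 0 0 0.004"

```text
time: 3.55
tool_pos: [0.5036, 0.2541, 0.1496]
tool_rot: [0.27, 0.707, 0.61, 0.234]
contact_force: [-0.1, -0.4, 0.6]
gripper_width: 0.997
grasp_force: 0.0
```

```bash
python3 t.py; python3 - <<'E'
from h import *
for c in("side","top"):
    f=grab_frame(c);print(w2px(f,[.504,.254,.15]))
    f0=f["color"]
    for r in place_of(c,"handle"):print(c,np.array(r["at"]).round(3),r["p"])
    if c=="side":cv2.imwrite("pics/b.png",cv2.resize(f0[160:280,190:330,::-1],None,fx=5,fy=5,interpolation=cv2.INTER_CUBIC))
E
```

```text
3.55 [0.5036 0.2541 0.1496] [ 0.5282 -0.258   2.1924 -0.6835  0.7197  1.0884]
[ 0.0009  0.0002 -0.2004 -0.002  -0.0011 -0.    ]
[ 0.0006  0.0008 -0.0004 -0.002  -0.0011 -0.    ]
[[261.5692447  215.05001223]]
side [0.508 0.289 0.147] 0.71
side [0.306 0.177 0.197] 0.56
[[236.9916597  244.04603752]]
top [0.511 0.289 0.151] 0.74
top [0.31  0.176 0.202] 0.6
```

View pics/b.png

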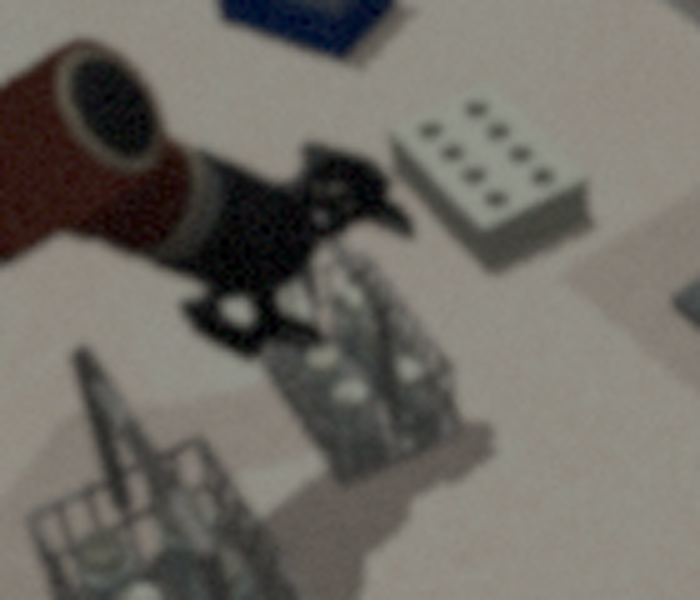

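The TCP projects to crop px (358,275), on the bar between the fingertips (400,225 and 310,335). Closing.

Call:
jog_arm --motion "70 0 0 0 0 0 0; 40 0 0 0 0 0 0; 0 0 0 0 0 0 0; 0 0 0 0 0 0 0; 0 0 0 0 0 0 0"

```text
time: 4.38
tool_pos: [0.5042, 0.2539, 0.1505]
tool_rot: [0.271, 0.707, 0.61, 0.234]
contact_force: [1.4, -4.0, 3.8]
gripper_width: 0.095
grasp_force: 58.4
```

Call:
jog_arm --motion "0 0 0 0 0 0 0; 0 0 0 0 0 0 0; 0 0 0 0 0 0 0; 0 0 0 0 0 0 0; 0 0 0 0 0 0 0"

```text
time: 5.0
tool_pos: [0.5043, 0.2539, 0.1505]
tool_rot: [0.271, 0.707, 0.61, 0.234]
contact_force: [1.4, -3.3, 5.8]
gripper_width: 0.097
grasp_force: 58.5
```

Call:
jog_arm --motion "0 0 0.013 -0.015 0 0 0; 0 0 0.034 -0.037 0 0 0; 0 0 0.06 -0.067 0 0 0; 0 0 0.08 -0.089 0 0 0; 0 0 0.08 -0.089 0 0 0"

```text
time: 5.62
tool_pos: [0.5047, 0.2547, 0.2123]
tool_rot: [0.27, 0.707, 0.609, 0.236]
contact_force: [0.5, 0.8, -3.5]
gripper_width: 0.093
grasp_force: 58.6
```

```bash
cat > bar.py <<'E'
from h import *
np.set_printoptions(precision=4,suppress=True)
s=state();p0=s["tool_pos"];R0=rq(s["tool_rot"]);x=R0.apply([1,0,0])
print(s["time"],p0,x,s["contact_force"],s["ft_torque"],s["gripper_width"])
V,U=np.mgrid[0:480,0:640]
for c in("side","top"):
    f=grab_frame(c);W=px2w(f,U.ravel(),V.ravel());W=W[f["range_z"].ravel()>0]
    m=p0+.035*x;L=(W-m)@x
    d=np.linalg.norm(W-m-L[:,None]*x,axis=1)
    k=(d<.02)&(L>0.0)&(L<.075);P=W[k]
    if len(P)>8:
        l=L[k];print(c,len(P),"extent",l.max(),"fit z(L)",np.polyfit(l,P[:,2],1),"x",np.polyfit(l,P[:,0],1),"y",np.polyfit(l,P[:,1],1))
    print("mid by tool",m)
    for r in place_of(c,"handle"):print(c,np.array(r["at"]).round(4),round(r["p"],2))
    cv2.imwrite(f"pics/cur_{c}.png",f["color"][...,::-1])
E
python3 bar.py
```

```text
5.625 [0.5047 0.2547 0.2123] [0.1465 0.9892 0.0043] [ 0.5488  0.7763 -3.5091] [-0.0172  0.7174  0.0383] 0.09273583883069961
mid by tool [0.5098 0.2893 0.2125]
side [0.3048 0.179  0.1953] 0.91
side [0.5112 0.2868 0.212 ] 0.88
top 81 extent 0.0678592271299869 fit z(L) [-0.043   0.2141] x [0.1539 0.5096] y [0.9883 0.2893]
mid by tool [0.5098 0.2893 0.2125]
top [0.3086 0.1775 0.2022] 0.84
top [0.5079 0.2903 0.2075] 0.78
top [ 0.6688 -0.4077 -0.0005] 0.71
```

```bash
cat > go.py <<'E'
from h import *
import sys
np.set_printoptions(precision=4,suppress=True)
s=state();p0=s["tool_pos"];R0=rq(s["tool_rot"]);Rn=Rt(1.7,42);x=Rn.apply([1,0,0])
print(s["time"],"mid now",p0+.035*R0.apply([1,0,0]),s["contact_force"])
for a in sys.argv[1:]:
    m=np.array(eval(a));print(a,rel(p0,R0,m-.035*x,Rn))
E
python3 go.py "[.51,.25,.30]" "[.545,.048,.305]"; python3 - <<'E'
from h import *
np.set_printoptions(precision=4,suppress=True)
V,U=np.mgrid[0:480,0:640]
for c in("side","top"):
    f=grab_frame(c);W=px2w(f,U.ravel(),V.ravel())
    k=(f["range_z"].ravel()>0)&(W[:,2]>.19)&(W[:,2]<.37)&(abs(W[:,1]-.048)<.015)&(abs(W[:,0]-.655)<.06)
    P=W[k]
    for x in np.arange(.60,.71,.006):
        q=P[abs(P[:,0]-x)<.003]
        if len(q):print(c,round(x,3),len(q),np.median(q,0),q[:,2].min(),q[:,2].max())
E
```

```text
5.825 mid now [0.5083 0.2883 0.208 ] [ 0.4918 -0.5617 -3.3972]
[.51,.25,.30] [-0.0742  0.1425 -0.1193 -0.0032  0.0788 -0.088 ]
[.545,.048,.305] [-0.4635  0.2452 -0.0412 -0.0032  0.0788 -0.088 ]
side 0.618 1 [0.6181 0.0434 0.246 ] 0.24601741924176934 0.24601741924176934
side 0.624 7 [0.6218 0.0433 0.2456] 0.2418118407034121 0.24950041892669317
side 0.63 4 [0.6295 0.0448 0.2374] 0.2326087069331414 0.24090125037821397
side 0.636 4 [0.6365 0.0441 0.2361] 0.23316391360531974 0.23732978647762037
side 0.642 5 [0.641  0.0422 0.2356] 0.23375413595662498 0.23668093029811288
side 0.648 3 [0.6477 0.0462 0.2327] 0.23213598343404396 0.2328380326066154
side 0.654 5 [0.6531 0.0463 0.2336] 0.23005864210182136 0.2351831309903284
side 0.66 7 [0.6606 0.0453 0.2348] 0.2268355896702403 0.24027991877295551
side 0.666 5 [0.6672 0.0461 0.2377] 0.23112387803359002 0.2401349194318554
side 0.672 4 [0.6731 0.0462 0.2391] 0.2380616822542233 0.24048046212508423
side 0.678 7 [0.6789 0.0477 0.2419] 0.23719236252980813 0.24398480233791953
side 0.684 65 [0.6847 0.0468 0.2953] 0.23902647661607146 0.3515949897139836
side 0.69 18 [0.6882 0.0453 0.3048] 0.2566934586746643 0.3495595500739185
top 0.624 6 [0.6238 0.0475 0.246 ] 0.24445086621482548 0.2547892628956838
top 0.63 6 [0.6299 0.0476 0.2458] 0.2382508676031556 0.2503427894343879
top 0.636 6 [0.6366 0.0479 0.239 ] 0.2361343317333333 0.24570691386024324
top 0.642 4 [0.6426 0.0466 0.2396] 0.237588171211087 0.24154869919900346
top 0.648 6 [0.6483 0.0482 0.2371] 0.22940421065219585 0.24058396075380095
top 0.654 5 [0.6543 0.0485 0.2319] 0.2293107928377145 0.2398950072956476
top 0.66 8 [0.6601 0.0485 0.2327] 0.22639288397785884 0.23586073914092154
top 0.666 7 [0.6676 0.0486 0.2384] 0.23508718987442512 0.24710280174134946
top 0.672 6 [0.6726 0.0486 0.2425] 0.2316392668049163 0.24663906296314053
top 0.678 5 [0.6769 0.0487 0.2408] 0.24027144452301563 0.24968090299843393
```

Call:
jog_arm --motion "0 -0.015 0.03 -0.025 0 0.01 -0.01; 0 -0.04 0.08 -0.065 0 0.025 -0.03; 0 -0.074 0.135 -0.11 -0.001 0.04 -0.045; 0 -0.12 0.155 -0.11 -0.002 0.05 -0.06; 0 -0.17 0.168 -0.1 -0.003 0.06 -0.07"

```text
time: 6.55
tool_pos: [0.5203, 0.1649, 0.3034]
tool_rot: [0.256, 0.662, 0.658, 0.252]
contact_force: [1.3, 0.5, -3.9]
gripper_width: 0.088
grasp_force: 58.8
```

```bash
python3 go.py "[.545,.0475,.305]"
```

```text
6.55 mid now [0.5206 0.1999 0.3033] [ 1.2868  0.4815 -3.8848]
[.545,.0475,.305] [-0.3043  0.0416  0.0343  0.0016  0.018  -0.0174]
```

Call:
jog_arm --motion "0 -0.06 0.008 0.007 0 0.004 -0.004; 0 -0.13 0.018 0.015 0 0.008 -0.008; 0 -0.2 0.028 0.023 0 0.014 -0.014; 0 -0.265 0.036 0.03 0.001 0.018 -0.017; 0 -0.304 0.042 0.034 0.001 0.018 -0.017"

```text
time: 7.18
tool_pos: [0.5454, 0.0112, 0.3032]
tool_rot: [0.25, 0.652, 0.669, 0.256]
contact_force: [-0.3, -0.3, -3.1]
gripper_width: 0.091
grasp_force: 58.8
```

Call:
jog_arm --motion "0 0 0 0 0 0 0; 0 0 0 0 0 0 0; 0 0 0 0 0 0 0; 0 0 0 0 0 0 0; 0 0 0 0 0 0 0"

```text
time: 7.8
tool_pos: [0.5457, 0.0138, 0.3042]
tool_rot: [0.249, 0.651, 0.67, 0.257]
contact_force: [-0.1, 0.7, -4.0]
gripper_width: 0.094
grasp_force: 58.8
```

```bash
python3 bar.py; python3 go.py "[.6555,.0475,.29]"; python3 - <<'E'
import cv2,numpy as np
a=cv2.imread("pics/cur_side.png")[140:300,250:410];b=cv2.imread("pics/cur_top.png")[130:290,220:380]
cv2.imwrite("pics/c.png",cv2.resize(np.hstack([a,b]),None,fx=2.5,fy=2.5,interpolation=cv2.INTER_CUBIC))
E
```

```text
7.8 [0.5457 0.0138 0.3042] [-0.0289  0.9996  0.0008] [-0.1239  0.6705 -4.0426] [-0.1722  0.7545  0.013 ] 0.09371298170135034
mid by tool [0.5447 0.0488 0.3042]
side [0.5467 0.0442 0.3041] 0.73
side [0.3028 0.18   0.1991] 0.64
top 81 extent 0.06761327375916898 fit z(L) [-0.0359  0.3087] x [-0.0443  0.546 ] y [0.9992 0.0488]
mid by tool [0.5447 0.0488 0.3042]
top [0.3075 0.1766 0.2036] 0.98
top [0.5452 0.0503 0.3037] 0.71
8.0 mid now [0.5448 0.0484 0.3043] [ 0.5673 -0.5709 -4.3202]
[.6555,.0475,.29] [-0.008   0.1455  0.1693 -0.0001  0.0002 -0.0011]
```

View pics/c.png

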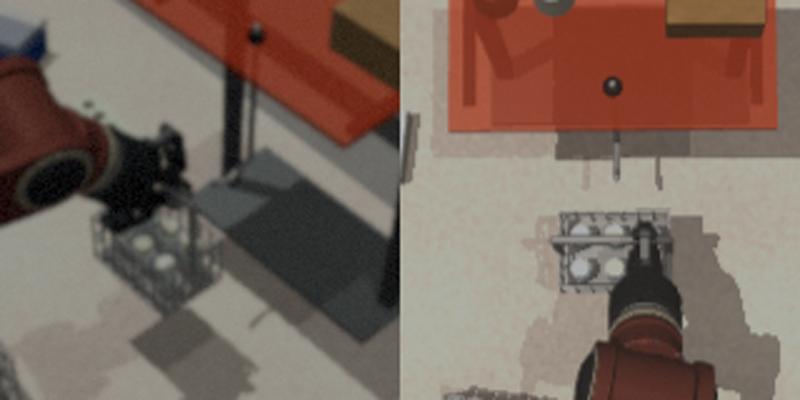

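The crops show the basket upright with its vials in, bar middle (right crop 613,240) in line with the hook (617,160). Next I go in above the tip.

Call:
jog_arm --motion "0 -0.001 0.025 0.028 0 0 0; 0 -0.003 0.06 0.068 0 0 0; 0 -0.005 0.1 0.115 0 0 0; 0 -0.007 0.135 0.155 0 0 0; 0 -0.008 0.146 0.169 0 0 -0.001"

```text
time: 8.62
tool_pos: [0.6575, 0.0123, 0.2896]
tool_rot: [0.249, 0.651, 0.67, 0.257]
contact_force: [-0.5, 0.1, -4.3]
gripper_width: 0.094
grasp_force: 58.8
```

Call:
jog_arm --motion "0 0 0 0 0 0 0; 0 0 0 0 0 0 0; 0 0 0 0 0 0 0; 0 0 0 0 0 0 0; 0 0 0 0 0 0 0"

```text
time: 9.25
tool_pos: [0.6565, 0.0124, 0.2905]
tool_rot: [0.25, 0.65, 0.67, 0.257]
contact_force: [-0.3, -0.7, -4.3]
gripper_width: 0.093
grasp_force: 58.8
```

```bash
python3 go.py "[.6555,.0475,.26]" "[.6555,.0475,.25]"; 
```

```text
9.25 mid now [0.6555 0.0474 0.2905] [-0.3397 -0.6708 -4.2635]
[.6555,.0475,.26] [ 0.0003 -0.0407  0.0454  0.0001  0.0003 -0.0003]
[.6555,.0475,.25] [ 0.0003 -0.0541  0.0602  0.0001  0.0003 -0.0003]
```

Call:
jog_arm --motion "0 0 -0.014 0.015 0 0 0; 0 0 -0.027 0.03 0 0 0; 0 0 -0.038 0.042 0 0 0; 0 0 -0.046 0.051 0 0 0; 0 0 -0.046 0.051 0 0 0"

```text
time: 9.88
tool_pos: [0.6562, 0.0124, 0.2547]
tool_rot: [0.249, 0.651, 0.67, 0.256]
contact_force: [-0.0, -0.0, -4.4]
gripper_width: 0.091
grasp_force: 58.8
```

Call:
jog_arm --motion "0 0 -0.002 0.002 0 0 0; 0 0 -0.004 0.005 0 0 0; 0 0 -0.006 0.007 0 0 0; 0 0 -0.008 0.009 0 0 0; 0 0 -0.008 0.009 0 0 0"

```text
time: 10.5
tool_pos: [0.6565, 0.0124, 0.2496]
tool_rot: [0.249, 0.651, 0.67, 0.257]
contact_force: [0.9, 0.3, -4.6]
gripper_width: 0.096
grasp_force: 58.8
```

Call:
jog_arm --motion "0 0 -0.002 0.002 0 0 0; 0 0 -0.004 0.0045 0 0 0; 0 0 -0.006 0.0065 0 0 0; 0 0 -0.007 0.0075 0 0 0; 0 0 -0.007 0.0075 0 0 0"

```text
time: 11.12
tool_pos: [0.6565, 0.0124, 0.2446]
tool_rot: [0.25, 0.651, 0.67, 0.257]
contact_force: [0.4, 0.1, -3.7]
gripper_width: 0.093
grasp_force: 58.8
```

Call:
jog_arm --motion "0 0 -0.0015 0.0015 0 0 0; 0 0 -0.0025 0.003 0 0 0; 0 0 -0.004 0.0045 0 0 0; 0 0 -0.004 0.0045 0 0 0; 0 0 -0.004 0.0045 0 0 0"

```text
time: 11.75
tool_pos: [0.6566, 0.0124, 0.2418]
tool_rot: [0.25, 0.65, 0.67, 0.257]
contact_force: [1.2, 0.7, -4.0]
gripper_width: 0.09
grasp_force: 58.8
```

Call:
jog_arm --motion "0 0 -0.0015 0.0015 0 0 0; 0 0 -0.0025 0.003 0 0 0; 0 0 -0.0025 0.003 0 0 0; 0 0 -0.0025 0.003 0 0 0; 0 0 -0.0025 0.003 0 0 0"

```text
time: 12.38
tool_pos: [0.6567, 0.0124, 0.2399]
tool_rot: [0.25, 0.65, 0.67, 0.257]
contact_force: [-0.0, -0.0, -4.3]
gripper_width: 0.093
grasp_force: 58.8
```

Call:
jog_arm --motion "0 0 -0.0015 0.0015 0 0 0; 0 0 -0.0025 0.003 0 0 0; 0 0 -0.0025 0.003 0 0 0; 0 0 -0.0025 0.003 0 0 0; 0 0 -0.0025 0.003 0 0 0"

```text
time: 13.0
tool_pos: [0.6571, 0.0123, 0.2387]
tool_rot: [0.25, 0.65, 0.669, 0.257]
contact_force: [-0.3, 0.6, -0.3]
gripper_width: 0.096
grasp_force: 59.1
```

Call:
jog_arm --motion "0 0 -0.0005 0.0005 0 0 0; 12 0 -0.0005 0.0005 0 0 0; 20 0 -0.0005 0.0005 0 0 0; 35 0 -0.0005 0.0005 0 0 0; 50 0 -0.0005 0.0005 0 0 0"

```text
time: 13.62
tool_pos: [0.6567, 0.0124, 0.2374]
tool_rot: [0.25, 0.65, 0.67, 0.257]
contact_force: [-0.5, -0.6, 0.4]
gripper_width: 0.501
grasp_force: 0.0
```

Call:
jog_arm --motion "50 0 0 0 0 0 0; 50 0 0 0 0 0 0; 50 0 0 0 0 0 0; 50 0 0 0 0 0 0; 50 0 0 0 0 0 0"

```text
time: 14.25
tool_pos: [0.6567, 0.0124, 0.2375]
tool_rot: [0.25, 0.65, 0.67, 0.257]
contact_force: [-0.2, 0.5, 0.0]
gripper_width: 0.504
grasp_force: 0.0
```

```bash
python3 bar.py;  python3 - <<'E'
import cv2,numpy as np
a=cv2.imread("pics/cur_side.png")[140:300,270:430];b=cv2.imread("pics/cur_top.png")[110:270,220:380]
cv2.imwrite("pics/d.png",cv2.resize(np.hstack([a,b]),None,fx=2.5,fy=2.5,interpolation=cv2.INTER_CUBIC))
E
```

```text
14.25 [0.6567 0.0124 0.2375] [-0.0291  0.9996 -0.0001] [-0.1712  0.4661  0.0099] [-0.046  0.343  0.05 ] 0.5039908579809115
mid by tool [0.6557 0.0474 0.2375]
side [0.3017 0.1783 0.2004] 0.89
side [0.6566 0.0429 0.2377] 0.84
top 104 extent 0.06727569680500829 fit z(L) [0.0305 0.2403] x [-0.0535  0.6555] y [0.9989 0.0474]
mid by tool [0.6557 0.0474 0.2375]
top [0.3083 0.1743 0.202 ] 0.95
top [0.6579 0.0483 0.2398] 0.74
```

View pics/d.png

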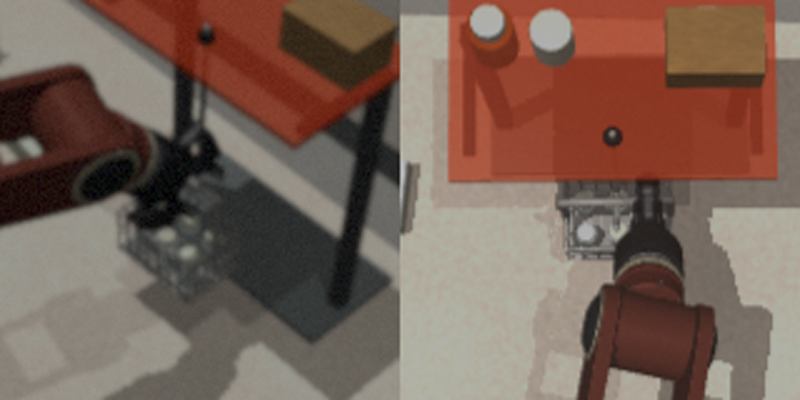

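The pads are off the bar with no contact force, and the basket hangs upright on the hook. Backing straight out along the tool.

Call:
jog_arm --motion "50 0 0 -0.02 0 0 0; 50 0 0 -0.05 0 0 0; 50 0 0 -0.09 0 0 0; 50 0 0 -0.14 0 0 0; 50 0 0 -0.19 0 0 0"

```text
time: 15.08
tool_pos: [0.5924, 0.0105, 0.3093]
tool_rot: [0.25, 0.65, 0.67, 0.257]
contact_force: [0.7, 0.3, -0.3]
gripper_width: 0.501
grasp_force: 0.0
```

Call:
jog_arm --motion "50 0 0 -0.06 0 0 0; 50 0 0 -0.12 0 0 0; 50 0 0 -0.16 0 0 0; 50 0 0 -0.16 0 0 0; 50 0 0 -0.16 0 0 0"

```text
time: 15.7
tool_pos: [0.5396, 0.009, 0.3669]
tool_rot: [0.249, 0.651, 0.67, 0.257]
contact_force: [0.1, -0.2, -0.2]
gripper_width: 0.495
grasp_force: 0.0
```

Call:
jog_arm --motion "50 0 0 0 0 0 0; 50 0 0 0 0 0 0; 50 0 0 0 0 0 0; 50 0 0 0 0 0 0; 50 0 0 0 0 0 0"

```text
time: 16.32
tool_pos: [0.5397, 0.009, 0.3675]
tool_rot: [0.25, 0.65, 0.67, 0.257]
contact_force: [-0.5, 0.0, -0.2]
gripper_width: 0.499
grasp_force: 0.0
```

```bash
python3 - <<'E'
from h import *
s=state();print(s["time"],s["tool_pos"],s["contact_force"])
im=[]
for c in("side","top"):
    f=grab_frame(c);im.append(f["color"][...,::-1])
    for t in("handle","reagent","beaker","rack"):
        print(c,t,[(np.array(r["at"]).round(3),round(r["p"],2)) for r in place_of(c,t)][:2])
a=im[0][140:300,270:430];b=im[1][110:270,220:380]
cv2.imwrite("pics/e.png",cv2.resize(np.hstack([a,b]),None,fx=2.5,fy=2.5,interpolation=cv2.INTER_CUBIC))
E
```

```text
16.325 [0.53967821 0.00900639 0.36753369] [-0.53595697  0.03037747 -0.22306048]
side handle [(array([0.303, 0.179, 0.198]), 0.68), (array([0.654, 0.044, 0.236]), 0.6)]
side reagent [(array([ 0.486, -0.263, -0.003]), 0.85)]
side beaker [(array([ 0.67 , -0.411,  0.001]), 0.71)]
side rack [(array([ 0.701,  0.393, -0.001]), 0.49)]
top handle [(array([0.657, 0.049, 0.24 ]), 0.66), (array([0.309, 0.179, 0.202]), 0.61)]
top reagent [(array([ 0.486, -0.267,  0.001]), 0.71)]
top beaker [(array([ 0.671, -0.408,  0.   ]), 0.91)]
top rack [(array([ 0.7  ,  0.394, -0.001]), 0.71), (array([0.655, 0.049, 0.238]), 0.32)]
```

View pics/e.png

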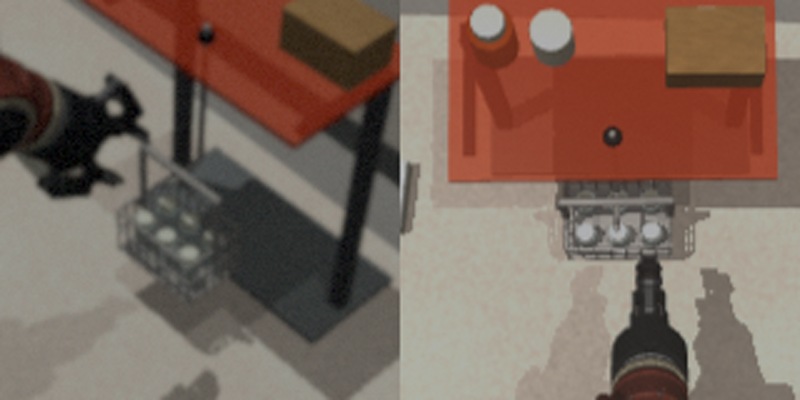

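The basket hangs upright on the hook at the bar's middle (right crop 617,205) with all six vials in. The gripper is clear and the neighbours have not moved.

```bash
python3 -c "
from plant import *
print(job_done())"
```

```text
the job is handed in; nothing more can be done
None
```

The basket hangs upright by the middle of its bar on the hook with all six vials in, the gripper is clear, the neighbours have not moved, and the job is handed in at about 17 s.

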